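# Bring the red-lidded jar to the front of the parts carousel and hold it there

## Robot

A 6-joint arm with a two-finger parallel gripper is mounted at the origin on a cart in front of the work surface, level with it; the furniture and walls round the work are solid. World frame = base frame: x ahead of the robot, y to its left, z up, the work surface at z = 0. Lengths are in mm, angles in degrees, forces in N, time in s.
With the tool pointing down it reaches from about 300 to 850 mm from the base axis. Payload 4.2 kg.
Tool frame: the origin (TCP) lies midway between the tips of the shut fingers; the grasp point (between the pads) lies 19 mm behind it; z points along the fingers, x is the direction in which the jaws open and shut, and the axes are right-handed (so a half turn about z gives the same grasp; the last joint's range is limited). The gripper opens to 91 mm and grips with 3 to 60 N. Pads are 32 mm wide; open, the fingers measure 118 mm over their backs; the gripper's body (76 mm by 178 mm) begins 60 mm behind the grasp point.
Start: joints at [-67.494, 18.312, 89.639, -0, 72.044, -1.146], TCP at [230.681, -526.716, 213.976] pointing down, gripper open.
Joint ranges: [-177.97, 177.97], [-48.28, 115.42], [12.27, 149.76], [-77.06, 257.06], [2.81, 150.46], [-146.56, 146.56]. Speed limits (degrees/s): [147.25, 147.25, 180, 180, 180, 180].

## Interface

Orientations are given as [roll, pitch, yaw] about the fixed x, y, z axes, in that order (R = Rz(yaw) Ry(pitch) Rx(roll)).
In Python, from workcell import env gives the robot as it stands. The module is installed in compiled form; this text tells all that it offers.
- The arm moves only by the tool drive_tool, never from a script. Its argument "series" is a list of rows, each a list of 3 entries, a list of its own where there are three numbers: the closure, from 0 (fully open) to 1 (shut), then the shift along the tool's x, y, z in mm, then the turn, a rotation vector about the tool's x, y, z in rad. In form: [[gripper, [dx, dy, dz], [rx, ry, rz]], ...]. A call has exactly 5 rows; each row is the pose to reach, as a shift and turn from the pose commanded when the call began, along the tool's axes at that moment; what a row does not reach only later rows make up. A row lasts 1/10 s, in which the tool goes at most 50 mm and 8.59 degrees, less where a joint would pass 70% of its speed; a pose out of reach is approached as far as the arm can. A call with a gripper value outside its range is refused whole. The fingers move at their own pace and stop on an object; "squeeze" is the grip in N (left out, the last holds). Time passes only in rows, so rows that repeat a pose let the fingers close, or fill a call up. It gives the time, the measured TCP pose, the force and the opening at its end, in the units of the state.
- env.state(): the state, without advancing time (a new reading comes with each control period).
- env.grab_frame(name): name is "side" or "top" or "wrist"; returns a dict with "image" (480x640x3 uint8, red, green, blue), "K" (3x3 intrinsics, pixels), "origin" and "orientation" of the camera in the world. Camera axes: x right, y down, z forward; pixel columns grow to the right and rows downward; lengths in mm; the calibration is good to about 2 mm. A picture is of the moment at which its call begins. There is no depth.
- env.job_done(): hands the job in, once; it reports no verdict.
The state is a dict: "time_s": time; "qpos": joint angles; "qvel": joint speeds; "effort": joint torques, N m; "ee_pos": TCP position; "ee_rot": TCP orientation; "force": force on the tool from outside, world axes, zero at the start; "torque": the same for the moment, N m; "gripper_width": finger opening in mm.
Only numpy, scipy, OpenCV 4.12 (cv2) and the standard library are available. Lean on these libraries where they do the work, as an engineer would, in place of code of your own. Each camera call takes 0.05 s, during which the arm holds its last target.

## Task

On the workbench stands a sprung parts carousel: take it by the black bar handle on top and turn it until the jar with the red lid stands squarely at the yellow pointer on the base. The spring turns the carousel back as soon as it is let go, so finish while still gripping the handle, holding the carousel still with the red-lidded jar at the pointer. Do not touch the jars, keep all of them standing upright in their pockets, and leave the other things on the bench alone.

Things in the scene. Friction and masses are not known exactly. Their poses are not given: they have to be found in the camera images.
- carousel_base: fixed dark steel foot of the carousel, 236 mm across, standing on the bench; origin on the turning axis at bench height. Its own -x axis runs from the turning axis to the yellow pointer (the front). Place and yaw differ from run to run.
- axis_top (a point): point on the carousel's vertical turning axis, 100 mm above the bench, at the middle of the bar handle
- pointer_tip (a point): inner tip of the flat yellow pointer on a dark post at the front of the base, just outside the turntable's rim, 152 mm from the turning axis, 28 mm above the bench; it does not turn (post: 150 to 174 mm from the axis, 30 mm wide, top at 28 mm)
- pointer_seat (a point): fixed point 105 mm from the turning axis towards the pointer, 26 mm above the bench: where the underside centre of the red-lidded jar must come
- handle: black bar handle (two black grip scales on a steel core) 70 x 16 x 30 mm (long, wide, high) across the turning axis, on a post 12 mm thick, turning with the turntable; origin at the middle of the bar, 100 mm above the bench (bar from 85 to 115 mm). Its x axis is the long side, y the 16 mm width to grip across, z up. At the start its -x end points to within 0.2 rad of the pointer. It is the tallest part of the carousel; nothing stands within 78 mm of the axis beside it.
- grip_left: black grip scale 70 x 6 x 30 mm forming the -y long side of the bar handle; origin at its middle, axes as the handle's
- grip_right: black grip scale 70 x 6 x 30 mm forming the +y long side of the bar handle; origin at its middle, axes as the handle's
- turntable (a joint): angle of the grey turntable (3.2 kg, 280 mm across, deck 26 mm above the bench, ten pockets 36 degrees apart at 105 mm from the axis), rad, positive counterclockwise seen from above, range -1.55 to 1.55. It starts at 0, where a spring holds it; turning it takes 0.15 N m per rad against the spring plus 0.04 N m of friction and 0.15 N m per rad/s of damping, and with any jar at the pointer it turns back when let go.
- red_jar: the marked jar: white jar with a red lid, 44 mm across, 58 mm high, 100 g, loose in a shallow pocket (rim 8 mm high) of the turntable; origin at the centre of its underside, z up. It stands in one of the four pockets that lie 36 or 72 degrees to either side of the pocket nearest the pointer at the start (that one holds a small bearing), so a turn of 0.4 to 1.5 rad either way brings it to the pointer.
- blue_jar_1: white jar with a blue lid, 44 mm across, 58 mm high, loose in another of those four pockets; origin at the centre of its underside, z up
- blue_jar_2: white jar with a blue lid, 44 mm across, 58 mm high, loose in another of those four pockets; origin at the centre of its underside, z up
- blue_jar_3: white jar with a blue lid, 44 mm across, 58 mm high, loose in another of those four pockets; origin at the centre of its underside, z up
- spanner: bystander: steel spanner 32 x 232 x 10 mm lying on the bench left of the carousel; origin at the centre of its underside, long side along y
- screwdriver: bystander: screwdriver with an orange handle, 26 x 211 x 26 mm, lying on the bench left of the carousel; origin at the centre of its underside, long side along y
There are look-alikes about, which are no part of the job. What is shaped like the blue_jar_2 but green is not meant. Leave any green look-alike of the blue_jar_3 alone.

How it is judged (in metres and radians):
On the way, in this order (a step that is already met when the one before it is completed fails the run):
1. the handle is taken while the red-lidded jar is still away from the pointer ((contact force between the fingers and grip_left above 1 N or contact force between the fingers and grip_right above 1 N) and horizontal distance between red_jar and pointer_seat above 0.02 m), for 0.1 s.
2. the red-lidded jar has been turned to the pointer and the handle is held (horizontal distance between red_jar and pointer_seat below 0.01 m and (contact force between the fingers and grip_left above 1 N or contact force between the fingers and grip_right above 1 N)), for 0.2 s.
At the end, for the whole second after the job is handed in: The red-lidded jar's centre is within 10 mm (horizontally) of its place at the pointer, the fingers press on a side of the handle with more than 1 N, the turntable is still (under 0.04 rad/s), and all four jars stand upright (within 0.12 rad) down in their pockets (undersides below 32 mm) (all of step 2 and height (world z) of each of red_jar, blue_jar_1, blue_jar_2, blue_jar_3 below 0.032 m and velocity of joint turntable between -0.04 and 0.04 rad/s and angle between each of red_jar, blue_jar_1, blue_jar_2, blue_jar_3's own z axis and vertical below 0.12 rad); the arm keeps its last pose, push and grip.
It fails at once if a jar is tipped (angle between any of red_jar, blue_jar_1, blue_jar_2, blue_jar_3's own z axis and vertical above 0.35 rad).
It fails at once if the robot presses on a jar (more than 1 N) (contact force between any of the fingers, the arm and red_jar above 1 N or contact force between any of the fingers, the arm and blue_jar_1 above 1 N or contact force between any of the fingers, the arm and blue_jar_2 above 1 N or contact force between any of the fingers, the arm and blue_jar_3 above 1 N).
It fails at once if the spanner or the screwdriver is moved more than 30 mm (distance of any of spanner, screwdriver from where it was at the start of the episode above 0.03 m).
It also fails if it takes over 35 s, if anything falls off the work surface, if the arm or the gripper's body presses on something with over 40 N, if the wrist force passes 120 N, or if a joint passes its speed limit or range.

## Working session

There is one attempt and no reset: what is moved stays moved. The work goes in short steps, Python scripts to look and compute and a tool call to move; the robot and the scene stay as the last step left them, time stands still between calls to the robot, and variables do not carry over. Pictures are saved under pics/ and viewed, and the job is handed in when it is done.

Besides the shell and the picture viewer there is one more tool, called in YAML: its name, and indented under it one key for each argument. drive_tool: Moves the arm, as the interface text tells. Its arguments: {"type":"object","properties":{"series":{"type":"array","items":{"type":"array"}},"squeeze":{"type":"number"}},"required":["series"]}

```bash
mkdir -p pics; cat > h.py <<'E'
import numpy as np, cv2
from workcell import env
from scipy.spatial.transform import Rotation as R
def rot(o):
    o=np.array(o,float)
    return o if o.shape==(3,3) else (R.from_euler('xyz',o,degrees=True).as_matrix() if o.size==3 else R.from_quat(o).as_matrix())
def plane(f,uv,z):
    uv=np.atleast_2d(np.array(uv,float)); d=np.c_[uv,np.ones(len(uv))]@np.linalg.inv(f["K"]).T@rot(f["orientation"]).T
    o=np.array(f["origin"],float); return o+d*((z-o[2])/d[:,2])[:,None]
def proj(f,p):
    c=(np.atleast_2d(np.array(p,float))-f["origin"])@rot(f["orientation"]); q=c@np.array(f["K"]).T; return q[:,:2]/q[:,2:]
def save(n,im): cv2.imwrite('pics/'+n,im[...,::-1])
E
python3 - <<'E'
from h import *
import pickle
for n in ("top","side"):
    f=env.grab_frame(n); save(n+"0.png",f["image"]); pickle.dump(f,open(n+"0.pkl","wb")); print(n,f["K"],f["origin"],f["orientation"])
print(env.state())
E
```

```text
top [[495.24544771   0.         321.96176866]
 [  0.         495.24544771 233.92009432]
 [  0.           0.           1.        ]] [ 349.60803797   61.2135827  1213.90645853] [-172.30168111    0.52175775  -89.56680971]
side [[502.6590868    0.         320.80171843]
 [  0.         502.6590868  235.53878506]
 [  0.           0.           1.        ]] [ 435.92984307 -781.9058405   826.41640171] [-130.95843607    0.18974859   -3.60227393]
{'time_s': 0.1, 'qpos': array([-6.74957739e+01,  1.83461762e+01,  8.96982798e+01,  1.28225674e-03,
        7.20440047e+01, -1.14434529e+00]), 'qvel': array([ 0.05744784, -0.14223284, -0.19920902,  0.02952784,  0.00650601,
       -0.17331527]), 'effort': array([-1.92210546e-04, -4.13334775e+01, -2.32508790e+01,  7.28944922e-02,
        4.21377621e-02, -6.18842432e-05]), 'ee_pos': array([ 230.49867164, -526.29267728,  213.23011846]), 'ee_rot': array([-1.79997014e+02,  8.84187653e-02, -6.63518225e+01]), 'force': array([0.02853498, 0.28087261, 0.18252454]), 'torque': array([0.03651985, 0.02841236, 0.00754928]), 'gripper_width': 90.87047417181005}
```

View pics/top0.png

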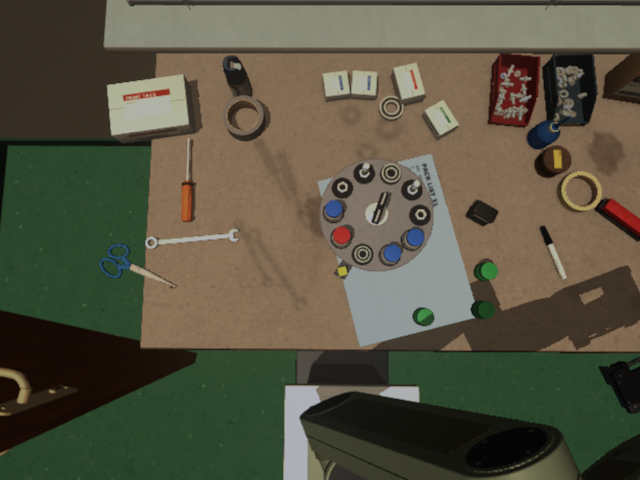

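View pics/side0.png

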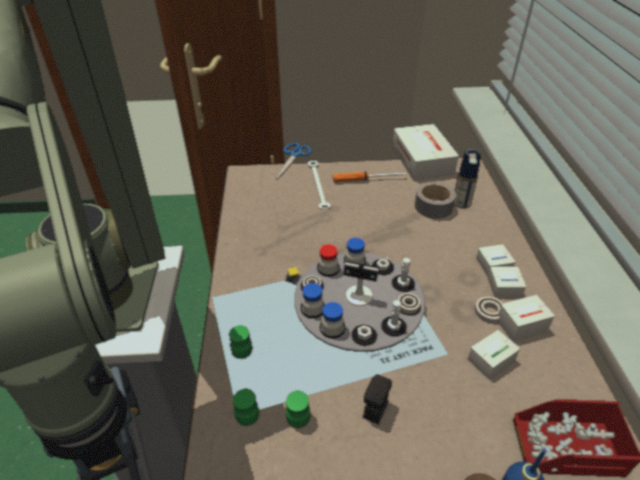

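Top view: the red lid is at (342,236) and the blue lids are at (334,211), (414,238) and (392,254). The yellow pointer is at (343,271) and the bar handle at (380,208). The green look-alikes at (423,316), (484,310) and (487,270) stand off the carousel and are not meant. Next I'll measure these and take a crop.

```bash
python3 - <<'E'
from h import *
import pickle
fs={n:pickle.load(open(n+"0.pkl","rb")) for n in("top","side")}
def blobs(f,name,lo,hi,box,mn=15):
    im=f["image"];hsv=cv2.cvtColor(im,cv2.COLOR_RGB2HSV);m=cv2.inRange(hsv,lo,hi)
    x0,y0,x1,y1=box;k=np.zeros_like(m);k[y0:y1,x0:x1]=255;m&=k
    n,_,st,c=cv2.connectedComponentsWithStats(m)
    return [(c[i],st[i,4]) for i in range(1,n) if st[i,4]>mn]
boxes={"top":(315,150,445,285),"side":(270,230,440,360)}
for n,f in fs.items():
    for nm,lo,hi,z in(("red",(0,150,80),(6,255,255),58+26),("red2",(172,150,80),(180,255,255),84),("blue",(105,130,60),(125,255,255),84),("yel",(22,130,80),(34,255,255),28)):
        for c,a in blobs(f,nm,lo,hi,boxes[n]): print(n,nm,c.round(1),a,plane(f,c,z)[0].round(1))
x=fs["top"]["image"][150:290,310:450];save("crop_t.png",cv2.resize(x,None,fx=4,fy=4,interpolation=cv2.INTER_CUBIC))
x=fs["side"]["image"][225:355,270:440];save("crop_s.png",cv2.resize(x,None,fx=4,fy=4,interpolation=cv2.INTER_CUBIC))
E
```

```text
top red [341.3 234.7] 239 [500.6  28.   84. ]
top blue [333.4 208.4] 210 [562.2  46.7  84. ]
top blue [414.9 236.9] 226 [ 496.6 -140.7   84. ]
top blue [391.9 252.8] 219 [459.7 -87.7  84. ]
top yel [342.  270.5] 82 [421.9  24.6  28. ]
side red [328.  251.6] 206 [499.5  17.8  84. ]
side blue [355.4 245. ] 191 [561.4  35.1  84. ]
side blue [312.2 291.6] 267 [459.3 -97.5  84. ]
side blue [332.1 311.3] 288 [ 494.9 -151.    84. ]
side yel [292.8 271.2] 69 [420.7  18.7  28. ]
```

View pics/crop_t.png

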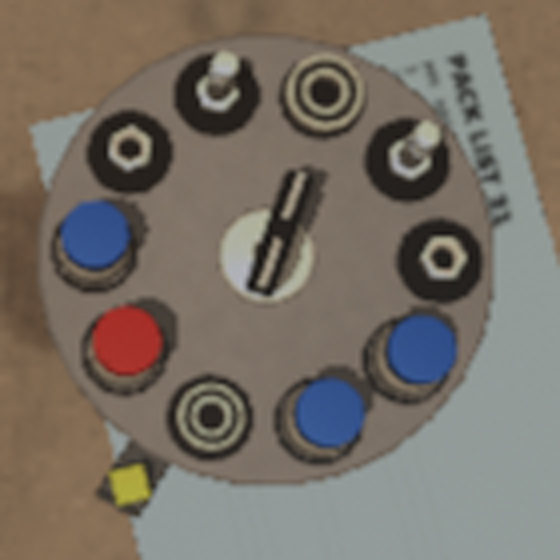

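View pics/crop_s.png

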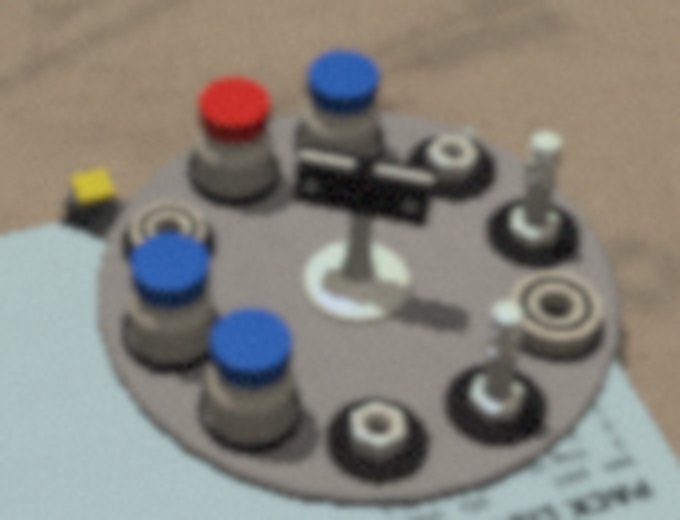

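```bash
cat > m.py <<'E'
from h import *
from scipy.optimize import least_squares
def cents(f,box,lo,hi,mn=15):
    hsv=cv2.cvtColor(f["image"],cv2.COLOR_RGB2HSV);m=cv2.inRange(hsv,lo,hi);x0,y0,x1,y1=box
    k=np.zeros_like(m);k[y0:y1,x0:x1]=255;m&=k
    n,_,st,c=cv2.connectedComponentsWithStats(m)
    return np.array([c[i] for i in range(1,n) if st[i,4]>mn])
RED=((0,150,60),(7,255,255));BLU=((105,130,50),(125,255,255));YEL=((22,130,70),(34,255,255))
def circ(p,r):
    s=least_squares(lambda c:np.hypot(p[:,0]-c[0],p[:,1]-c[1])-r,p.mean(0)+[50,0]);return s.x,s.fun
E
python3 - <<'E'
from m import *
import pickle
for n,box in(("top",(315,150,445,285)),("side",(270,230,440,360))):
    f=pickle.load(open(n+"0.pkl","rb"))
    r=cents(f,box,*RED);b=cents(f,box,*BLU);y=cents(f,box,*YEL)
    for z in (84,80):
        P=plane(f,np.r_[r,b],z)[:,:2]; c,res=circ(P,105)
        Y=plane(f,y,28)[0,:2]
        a=np.degrees(np.arctan2(*(P-c).T[::-1])); ya=np.degrees(np.arctan2(*(Y-c)[::-1]))
        print(n,z,c.round(1),res.round(1),"jars",a.round(1),"yel",ya.round(1),np.hypot(*(Y-c)).round(1),"turn",((ya-a[0]+180)%360-180).round(1))
    # handle slit/bars : dark mask near handle
    # deck edge: ellipse
    hsv=cv2.cvtColor(f["image"],cv2.COLOR_RGB2HSV)
    if n=="top":
        g=cv2.cvtColor(f["image"],cv2.COLOR_RGB2GRAY)
        for lab,(x0,y0,x1,y1) in {"h":(366,188,396,228)}.items():
            m=np.zeros_like(g);m[y0:y1,x0:x1]=(g[y0:y1,x0:x1]<45)*255
            nn,l,st,cc=cv2.connectedComponentsWithStats(m)
            for i in range(1,nn):
                if st[i,4]>20:
                    pts=np.argwhere(l==i)[:,::-1].astype(np.float32); R_=cv2.minAreaRect(pts); bp=plane(f,cv2.boxPoints(R_),115)
                    print(lab,cc[i],st[i],R_,plane(f,cc[i],110)[0].round(1)); e=bp[1]-bp[0],bp[2]-bp[1]; e=max(e,key=np.linalg.norm); print("axis",np.degrees(np.arctan2(e[1],e[0])),np.linalg.norm(e))
E
```

```text
top 84 [560.7 -58.1] [-0.  -0.2 -0.4  0.3] jars [ 124.9   89.2 -127.8 -163.7] yel 149.2 161.6 turn 24.3
top 80 [560.9 -58.3] [-0.1 -0.  -0.2  0.2] jars [ 124.7   88.9 -127.5 -163.5] yel 149.2 161.9 turn 24.5
h [379.64423077 207.22115385] [372 193  16  30 104] ((379.5548400878906, 207.52053833007812), (6.554305076599121, 30.54774284362793), 20.556045532226562) [560.6 -57.7 110. ]
axis -20.546416134460923 70.15322956605158
side 84 [560. -69.] [ 0.7 -0.9 -0.3 -0.3] jars [ 124.9   89.2 -164.2 -128.5] yel 147.9 164.4 turn 23.0
side 80 [559.9 -64.8] [ 0.6 -0.6 -0.4  0. ] jars [ 124.6   88.8 -163.9 -128. ] yel 149.1 162.1 turn 24.5
```

drive_tool:
  series:
    - [0, [-20, -33, 0], [0, 0, 0]]
    - [0, [-40, -66, 0], [0, 0, 0]]
    - [0, [-60, -99, 0], [0, 0, 0]]
    - [0, [-80, -132, 0], [0, 0, 0]]
    - [0, [-100, -165, 0], [0, 0, 0]]

```text
time_s: 0.6
ee_pos: [342.1, -367.4, 213.6]
ee_rot: [180.0, 0.0, -66.4]
force: [-0.4, -0.1, 1.4]
gripper_width: 91.0
```

drive_tool:
  series:
    - [0, [-20, -33, 0], [0, 0, 0]]
    - [0, [-40, -66, 0], [0, 0, 0]]
    - [0, [-60, -99, 0], [0, 0, 0]]
    - [0, [-80, -132, 0], [0, 0, 0]]
    - [0, [-100, -165, 0], [0, 0, 0]]

```text
time_s: 1.1
ee_pos: [453.2, -209.6, 213.7]
ee_rot: [180.0, 0.0, -66.3]
force: [-0.2, 0.3, -0.4]
gripper_width: 91.5
```

drive_tool:
  series:
    - [0, [-20, -33, 0], [0, 0, 0]]
    - [0, [-40, -66, 0], [0, 0, 0]]
    - [0, [-60, -99, 0], [0, 0, 0]]
    - [0, [-80, -132, 0], [0, 0, 0]]
    - [0, [-97, -160, 0], [0, 0, 0]]

```text
time_s: 1.6
ee_pos: [561.0, -56.2, 213.5]
ee_rot: [180.0, 0.0, -66.3]
force: [0.8, -0.6, 1.0]
gripper_width: 91.5
```

drive_tool:
  series:
    - [0, [0, 0, 0], [0, 0, 0.13]]
    - [0, [0, 0, 0], [0, 0, 0.26]]
    - [0, [0, 0, 0], [0, 0, 0.39]]
    - [0, [0, 0, 0], [0, 0, 0.52]]
    - [0, [0, 0, 0], [0, 0, 0.65]]

```text
time_s: 2.1
ee_pos: [560.1, -58.0, 213.4]
ee_rot: [179.9, -0.0, -103.9]
force: [0.7, 0.1, -0.2]
gripper_width: 91.4
```

drive_tool:
  series:
    - [0, [0, 0, 0], [0, 0, 0.12]]
    - [0, [0, 0, 0], [0, 0, 0.12]]
    - [0, [0, 0, 0], [0, 0, 0.12]]
    - [0, [0, 0, 0], [0, 0, 0.12]]
    - [0, [0, 0, 0], [0, 0, 0.12]]

```text
time_s: 2.6
ee_pos: [560.3, -58.1, 213.9]
ee_rot: [180.0, -0.0, -110.4]
force: [0.6, -0.4, -0.8]
gripper_width: 91.0
```

```bash
python3 - <<'E'
from h import *
import pickle
f=env.grab_frame("wrist");save("w1.png",f["image"]);pickle.dump(f,open("w1.pkl","wb"))
s=env.state();print(s["ee_pos"],s["ee_rot"],s["qpos"],s["time_s"],f["origin"],f["orientation"])
print(proj(f,[[560.6,-58,115],[560.6-32.8,-58+12.3,115],[560.6+32.8,-58-12.3,115]]))
E
```

```text
[560.33499352 -58.07253562 213.90088323] [ 1.79996403e+02 -5.56642331e-03 -1.10419611e+02] [-7.08393988e+00  1.72662284e+01  9.11826737e+01 -4.83496289e-03
  7.15558822e+01  1.03337201e+02] 2.65 [629.45685654 -84.44494932 383.27834108] [ 1.64871474e+02  6.21118688e-03 -1.10411551e+02]
[[324.82341644 248.83018997]
 [324.7427656  291.39563428]
 [324.90954759 203.37237687]]
```

View pics/w1.png

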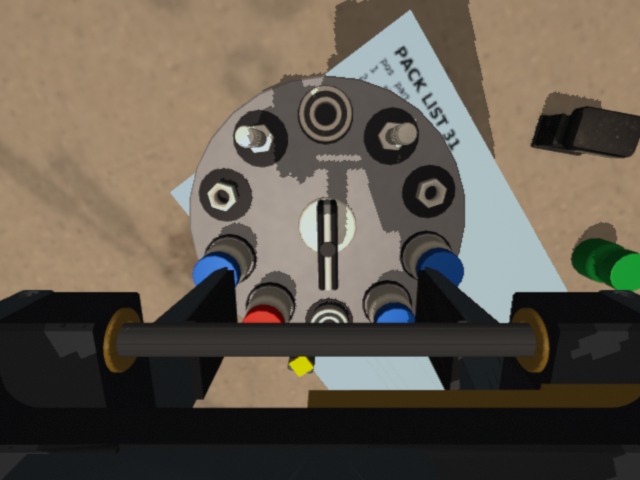

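The wrist view shows the bar at (328,246), vertical and midway between the open fingers. The crop confirmed the red-lidded jar (red lid at (265,315) here), next to the pocket by the yellow pointer (300,366). I'll descend now.

drive_tool:
  series:
    - [0, [0, 0, 25], [0, 0, 0]]
    - [0, [1, 0, 50], [0, 0, 0]]
    - [0, [1, 0, 75], [0, 0, 0]]
    - [0, [1, 0, 100], [0, 0, 0]]
    - [0, [1, 0, 128], [0, 0, 0]]
  squeeze: 30

```text
time_s: 3.15
ee_pos: [560.4, -59.1, 85.4]
ee_rot: [-179.9, 0.0, -110.4]
force: [0.0, 0.0, -0.4]
gripper_width: 91.4
```

drive_tool:
  series:
    - [0.3, [0, 0, 0], [0, 0, 0]]
    - [0.5, [0, 0, 0], [0, 0, 0]]
    - [0.7, [0, 0, 0], [0, 0, 0]]
    - [0.9, [0, 0, 0], [0, 0, 0]]
    - [1, [0, 0, 0], [0, 0, 0]]

```text
time_s: 3.65
ee_pos: [560.7, -59.1, 87.2]
ee_rot: [-179.9, 0.0, -110.5]
force: [0.6, 0.0, 0.3]
gripper_width: 54.2
```

drive_tool:
  series:
    - [1, [0, 0, 0], [0, 0, 0]]
    - [1, [0, 0, 0], [0, 0, 0]]
    - [1, [0, 0, 0], [0, 0, 0]]
    - [1, [0, 0, 0], [0, 0, 0]]
    - [1, [0, 0, 0], [0, 0, 0]]

```text
time_s: 4.15
ee_pos: [559.9, -59.3, 85.9]
ee_rot: [180.0, -0.0, -110.4]
force: [0.3, 0.5, 1.0]
gripper_width: 16.0
```

drive_tool:
  series:
    - [1, [0, 0, 0], [0, 0, 0]]
    - [1, [0, 0, 0], [0, 0, 0]]
    - [1, [0, 0, 0], [0, 0, 0]]
    - [1, [0, 0, 0], [0, 0, -0.01]]
    - [1, [0, 0, 0], [0, 0, -0.025]]

```text
time_s: 4.65
ee_pos: [559.9, -59.2, 85.9]
ee_rot: [180.0, -0.0, -109.0]
force: [-1.0, -2.7, 0.2]
gripper_width: 15.6
```

drive_tool:
  series:
    - [1, [0, 0, 0], [0, 0, -0.025]]
    - [1, [0, 0, 0], [0, 0, -0.05]]
    - [1, [0, 0, 0], [0, 0, -0.075]]
    - [1, [0, 0, 0], [0, 0, -0.1]]
    - [1, [0, 0, 0], [0, 0, -0.125]]

```text
time_s: 5.15
ee_pos: [559.9, -59.1, 85.9]
ee_rot: [180.0, -0.0, -101.7]
force: [-1.5, -1.7, -0.9]
gripper_width: 15.4
```

drive_tool:
  series:
    - [1, [0, 0, 0], [0, 0, -0.025]]
    - [1, [0, 0, 0], [0, 0, -0.05]]
    - [1, [0, 0, 0], [0, 0, -0.075]]
    - [1, [0, 0, 0], [0, 0, -0.1]]
    - [1, [0, 0, 0], [0, 0, -0.125]]

```text
time_s: 5.65
ee_pos: [559.9, -59.1, 85.9]
ee_rot: [180.0, -0.0, -94.6]
force: [-1.1, -2.6, 0.7]
gripper_width: 15.8
```

drive_tool:
  series:
    - [1, [0, 0, 0], [0, 0, -0.025]]
    - [1, [0, 0, 0], [0, 0, -0.05]]
    - [1, [0, 0, 0], [0, 0, -0.075]]
    - [1, [0, 0, 0], [0, 0, -0.095]]
    - [1, [0, 0, 0], [0, 0, -0.11]]

```text
time_s: 6.15
ee_pos: [559.9, -59.0, 85.9]
ee_rot: [180.0, -0.0, -88.3]
force: [-2.0, -2.4, 0.3]
gripper_width: 15.9
```

drive_tool:
  series:
    - [1, [0, 0, 0], [0, 0, -0.015]]
    - [1, [0, 0, 0], [0, 0, -0.025]]
    - [1, [0, 0, 0], [0, 0, -0.03]]
    - [1, [0, 0, 0], [0, 0, -0.03]]
    - [1, [0, 0, 0], [0, 0, -0.03]]

```text
time_s: 6.65
ee_pos: [559.9, -59.0, 85.9]
ee_rot: [180.0, -0.0, -86.7]
force: [-3.2, -0.8, -0.2]
gripper_width: 15.6
```

```bash
python3 - <<'E'
from m import *
T=env.grab_frame("top");S=env.grab_frame("side");W=env.grab_frame("wrist")
for n,f in(("t2",T),("s2",S),("w2",W)): save(n+".png",f["image"])
s=env.state();print(s["ee_pos"],s["ee_rot"],s["force"],s["torque"],s["time_s"])
for f,box in((T,(315,150,445,285)),(S,(270,230,440,360))):
    for n,c in(("r",RED),("b",BLU),("y",YEL)):
        p=cents(f,box,*c); 
        if len(p):
            P=plane(f,p,28 if n=="y" else 84)[:,:2];d=P-[560.7,-58.1]
            print(n,p.round(1).tolist(),P.round(1).tolist(),np.degrees(np.arctan2(d[:,1],d[:,0])).round(1),np.hypot(*d.T).round(1))
save("mix2.png",np.hstack([cv2.resize(T["image"][150:290,310:450],(390,390)),cv2.resize(S["image"][225:365,270:410],(390,390))]))
E
```

```text
[559.920159   -58.99238452  85.8884314 ] [ 1.79985018e+02  4.55673691e-04 -8.66850648e+01] [-3.02758959 -2.29158847  0.37017491] [-0.47485503  0.45952473 -0.12158561] 6.8
r [[352.5, 246.9]] [[472.7, 2.3]] [145.5] [106.8]
b [[336.5, 225.6]] [[521.8, 39.4]] [111.8] [104.9]
y [[342.0, 270.6]] [[421.7, 24.6]] [149.2] [161.7]
r [[315.8, 261.7]] [[471.4, -12.0]] [152.7] [100.5]
b [[337.5, 248.1], [322.7, 305.5], [352.8, 317.8]] [[521.1, 27.6], [477.9, -135.2], [532.7, -169.5]] [ 114.8 -137.1 -104.1] [ 94.4 113.1 114.8]
y [[292.8, 271.4]] [[420.8, 18.3]] [151.4] [159.4]
```

View pics/mix2.png

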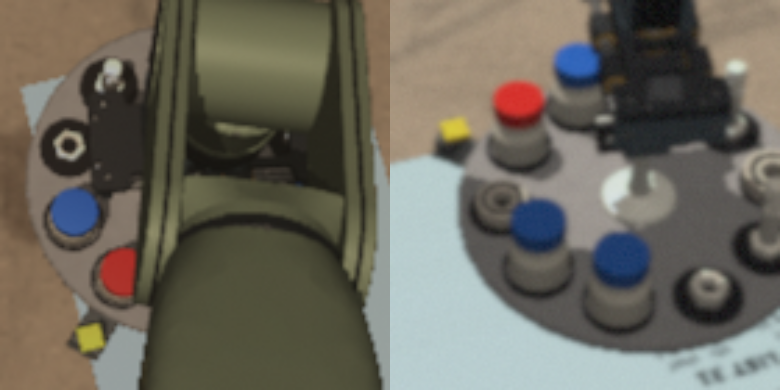

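View pics/w2.png

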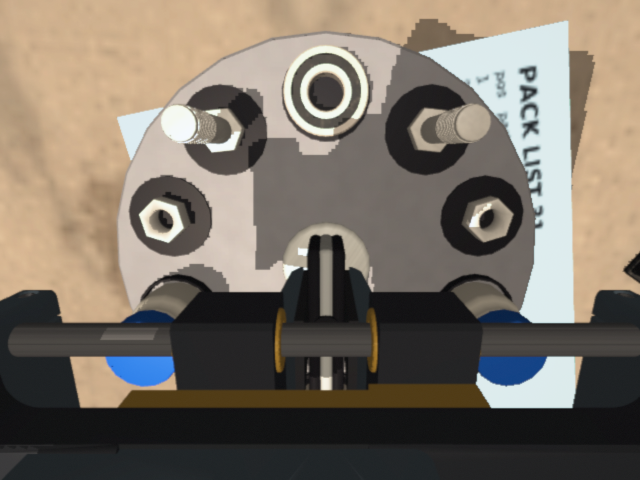

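The arm partly hides the red lid in the top view (352,247), so I'll fit the side view's four lids and the fully visible blue lid against the pointer.

```bash
python3 - <<'E'
from m import *
import pickle
c0=np.array([560.7,-58.1])
def cl(f,box,z=84):
    return plane(f,np.r_[cents(f,box,*RED),cents(f,box,*BLU)],z)[:,:2]
S=env.grab_frame("side");T=env.grab_frame("top");S0=pickle.load(open("side0.pkl","rb"));T0=pickle.load(open("top0.pkl","rb"))
bs=(270,230,440,360);bt=(315,150,445,285)
for z in(84,80,76):
    o=[]
    for f in(S0,S):
        P=cl(f,bs,z);c,res=circ(P,105);Y=plane(f,cents(f,bs,*YEL),28)[0,:2]
        a=np.degrees(np.arctan2(*(P-c).T[::-1]));ya=np.degrees(np.arctan2(*(Y-c)[::-1]));print(z,c.round(1),res.round(1),a.round(1),ya.round(1)); o.append(a)
    print("turn",(o[1]-o[0]).round(1))
im=T["image"][225:280,325:375];save("c3.png",cv2.resize(im,None,fx=10,fy=10,interpolation=cv2.INTER_CUBIC))
print(env.state()["time_s"],env.state()["ee_rot"])
E
```

```text
84 [560. -69.] [ 0.7 -0.9 -0.3 -0.3] [ 124.9   89.2 -164.2 -128.5] 147.9
84 [560.  -69.1] [ 0.3 -0.8  0.4 -0.9] [ 147.3  111.9 -141.3 -105.2] 147.9
turn [22.5 22.7 22.9 23.3]
80 [559.9 -64.8] [ 0.6 -0.6 -0.4  0. ] [ 124.6   88.8 -163.9 -128. ] 149.1
80 [559.8 -65.3] [ 0.1 -0.5  0.3 -0.6] [ 147.1  111.5 -141.  -104.8] 149.0
turn [22.5 22.7 22.9 23.3]
76 [559.8 -60.7] [ 0.5 -0.3 -0.5  0.3] [ 124.3   88.4 -163.7 -127.6] 150.3
76 [559.6 -61.5] [ 0.  -0.2  0.2 -0.3] [ 146.8  111.  -140.7 -104.3] 150.1
turn [22.4 22.7 22.9 23.3]
6.9 [ 1.79984707e+02  9.82235036e-04 -8.66833181e+01]
```

The red jar is at about 147.4° and the pointer at about 149.2°. That leaves roughly 2° to turn.

drive_tool:
  series:
    - [1, [0, 0, 0], [0, 0, -0.015]]
    - [1, [0, 0, 0], [0, 0, -0.03]]
    - [1, [0, 0, 0], [0, 0, -0.036]]
    - [1, [0, 0, 0], [0, 0, -0.036]]
    - [1, [0, 0, 0], [0, 0, -0.036]]

```text
time_s: 7.4
ee_pos: [559.9, -59.0, 85.9]
ee_rot: [180.0, 0.0, -84.6]
force: [-3.1, -2.1, 0.4]
gripper_width: 15.8
```

drive_tool:
  series:
    - [1, [0, 0, 0], [0, 0, 0]]
    - [1, [0, 0, 0], [0, 0, 0]]
    - [1, [0, 0, 0], [0, 0, 0]]
    - [1, [0, 0, 0], [0, 0, 0]]
    - [1, [0, 0, 0], [0, 0, 0]]

```text
time_s: 7.9
ee_pos: [559.9, -59.0, 85.9]
ee_rot: [180.0, 0.0, -84.6]
force: [-4.5, -1.8, 0.1]
gripper_width: 16.1
```

```bash
python3 - <<'E'
from m import *
c0=np.array([560.7,-58.1])
bs=(270,230,440,360);bt=(315,150,445,285)
S=env.grab_frame("side");T=env.grab_frame("top")
P=plane(S,np.r_[cents(S,bs,*RED),cents(S,bs,*BLU)],80)[:,:2];c,r=circ(P,105)
print("side",np.degrees(np.arctan2(*(P-c).T[::-1])).round(1),r.round(1))
P=plane(T,cents(T,bt,*BLU),84)[:,:2];print("top blue",np.degrees(np.arctan2(*(P-c0).T[::-1])).round(1), "start 89.2")
save("mix4.png",np.hstack([cv2.resize(T["image"][200:290,310:400],(390,390)),cv2.resize(S["image"][225:365,270:410],(390,390))]))
s=env.state();print(s["time_s"],s["ee_rot"],s["gripper_width"],s["qvel"].round(2),s["force"])
E
```

```text
side [ 149.   112.9 -138.8 -102.7] [-0.3 -0.1  0.6 -0.7]
top blue [113.9] start 89.2
8.0 [ 1.79982652e+02  2.58836181e-03 -8.46238756e+01] 15.922402042685087 [ 0.04 -0.   -0.    0.08 -0.04 -0.05] [-3.29818752 -1.9377137  -0.10878569]
```

View pics/mix4.png

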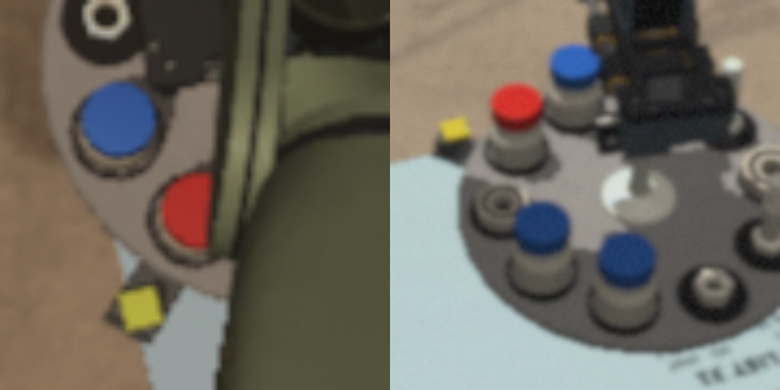

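The red jar at about 149.0–149.5° now matches the pointer at 149.2°. The carousel is still, all four jars are upright, and the grip is firm with the fingers 16 mm apart. I'm handing the job in.

```bash
python3 -c "
from workcell import env
print(env.job_done()); print(env.state()['time_s'])"
```

```text
the job is handed in; nothing more can be done
None
the job is handed in; nothing more can be done
```

I gripped the bar handle at 30 N, turned the carousel counterclockwise by about 25°, and handed the job in at about 8 s while still holding it. The hand-in gave no verdict.

**Final angle:** the side-view fit put the red jar at about 149.0°. The blue lid visible from above had moved 24.7°, which puts the red jar at about 149.5°. The top view has the pointer at 149.2°, so the jar should be within 1–2 mm of its place, against a 10 mm limit.

**Grip and jars:** the finger opening stayed at the bar's 16 mm, and the tool's angle held steady over the last half second. All four jars looked upright in their pockets. The jars, spanner and screwdriver were not touched.

**Checks that disagreed or fell short:**
- The arm partly hid the red lid in the top view, so its final angle from above comes from the neighbouring blue lid.
- The side view alone put the pointer anywhere from 148° to 150°, depending on the lid height assumed. At worst that would be about 2 mm at the jar.

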